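# Find, scan and quarantine the crossed specimen cassette

### The arm

A 6-joint arm with a two-finger parallel gripper is mounted at the origin on the work surface. World frame = base frame: x ahead of the robot, y to its left, z up, the work surface at z = 0. Lengths are in mm, angles in degrees, forces in N, time in s.
With the tool pointing down it reaches from about 350 to 850 mm from the base axis. Payload 8.1 kg.
Tool frame: the origin (TCP) lies on the centre line of the jaws, within the pads' length; the fingertips stand 19 mm ahead of it and the grasp point (between the pads) is the TCP; z points along the fingers, y is the direction in which the jaws open and shut (so a half turn about z gives the same grasp; the last joint's range is limited). The gripper opens to 85 mm and grips with 20 to 120 N. Pads are 22 mm wide; open, the fingers measure 114 mm over their backs; the gripper's body (76 mm by 85 mm) begins 54 mm behind the grasp point. The pads swing forward as they close: fully open they stand 13 mm farther back than shut.
Start: joints at [61.857, 7.471, 85.268, -0, 87.261, -4.893], TCP at [236.832, 551.286, 250.292] pointing down, gripper open.
Joint ranges: [-169.43, 169.43], [-51.17, 129.36], [1.28, 143.12], [-76.62, 256.62], [0, 156.53], [-152.29, 152.29]. Speed limits (degrees/s): [136.94, 136.94, 159.86, 180, 180, 180].

### API

Orientations are given as [roll, pitch, yaw] about the fixed x, y, z axes, in that order (R = Rz(yaw) Ry(pitch) Rx(roll)).
In Python, from bench import r, viewer gives the robot as it stands.
- The arm moves only by the tool carry_out, never from a script. Its argument "commands" is a list that holds one entry, the list of rows, each a list of 7 numbers: the finger opening in mm, from 0 to 85.4, then the shift along the tool's x, y, z in mm, then the turn, a rotation vector about the tool's x, y, z in degrees. A call has 1 to 5 rows; each row is the pose to reach, as a shift and turn from the pose commanded when the call began, along the tool's axes at that moment; what a row does not reach only later rows make up. A row lasts 1/8 s, in which the tool goes at most 62.5 mm and 10.7 degrees, less where a joint would pass 70% of its speed; a pose out of reach is approached as far as the arm can. A call with a gripper value outside its range is refused whole. The fingers move at their own pace and stop on an object; "grip_force" is the grip in N (left out, the last holds). Time passes only in rows, so rows that repeat a pose let the fingers close. It gives the time, the measured TCP pose, the force and the opening at its end, in the units of the state.
- r.sense(): the state, without advancing time (a new reading comes with each control period).
- viewer.snapshot(name): name is "side" or "top"; returns the picture (480x640x3 uint8, red, green, blue); there is no depth.
- viewer.calibration(name): a dict with "camera_matrix" (3x3 intrinsics, pixels), "k1" (the pictures are not rectified: a ray, as slopes to the right and down, at radius r is drawn at 1 + k1 r^2 times it, then the intrinsics apply), "rvec" (rotation vector, rad) and "tvec" (3), from world to camera coordinates, as OpenCV has them. Camera axes: x right, y down, z forward; pixel columns grow to the right and rows downward; lengths in mm; the calibration is good to about 2 mm. A picture is of the moment at which its call begins. calibration takes no time and is no camera call.
- r.hand_in(): hands the job in, once; it reports no verdict.
The state is a dict: "time": time; "joint_pos": joint angles; "qd": joint speeds; "joint_efforts": joint torques, N m; "tool_pos": TCP position; "tcp_rot": TCP orientation; "ft_force": force on the tool from outside, world axes, zero at the start; "wrist_torque": the same for the moment, N m; "finger_gap": finger opening in mm.
Only numpy, scipy, OpenCV 4.12 (cv2) and the standard library are available. Lean on these libraries where they do the work, as an engineer would, in place of code of your own. Each camera call takes 0.05 s, during which the arm holds its last target. There are 200 camera calls.

### The job

First turn over every white cassette on the bench so that all lie flat, underside up, and find the one with a black cross on its underside. Show that one to the desk reader, holding it for a second each time above the plus sign at the reader's aiming height: level with its notched end towards the reader's head, then level with its plain end towards the head, then with the crossed face tipped about 45 degrees towards the head. Finally lay it flat in the steel tray with the cross up, leaving the other cassettes turned over on the bench and everything else where it is.

Things in the scene. Friction and masses are not known exactly. Their poses are not given: they have to be found in the camera images.
- cassette_a_center (a point): centre of a white plastic cassette, 80 long (its x) x 60 wide (y) x 30 mm thick (z), 0.08 to 0.17 kg; starts flat, window up. Top (+z): dark window panel; underside (-z): plain white, but on exactly one of those present a black diagonal cross 50 x 9 mm, 5 mm off the middle to the plain end; look to learn which. The +x end has a notch 20 wide, 10 mm deep, the other is plain. Stands steadily on an end or side. None if absent (2 to 4 are there).
- cassette_b_center (a point): centre of a white plastic cassette, 80 long (its x) x 60 wide (y) x 30 mm thick (z), 0.08 to 0.17 kg; looks just like cassette_a from above and starts likewise; see there. None if absent.
- cassette_c_center (a point): centre of a white plastic cassette, 80 long (its x) x 60 wide (y) x 30 mm thick (z), 0.08 to 0.17 kg; looks just like cassette_a from above and starts likewise; see there. None if absent.
- cassette_d_center (a point): centre of a white plastic cassette, 80 long (its x) x 60 wide (y) x 30 mm thick (z), 0.08 to 0.17 kg; looks just like cassette_a from above and starts likewise; see there. None if absent.
- reader_aim (a point): the aiming point of the desk reader, 130 mm above the bench, straight above the black plus sign on its grey base plate (plate 200 x 120 x 4 mm). Its x axis is level and points to the reader's head (about away from the robot), z is up. Fixed, but placed differently each time.
- reader_lens (a point): point on the front face of the reader's head (a white block 50 deep x 70 wide x 140 mm high), 140 mm from the aiming point along its x axis and 130 mm above the bench; the face looks back to the aiming point
- tray: quarantine tray, a fixed open square steel tray 160 x 160 mm outside, 30 mm high, walls and floor 5 mm thick; origin at the centre of its underside, z up. Placed differently each time, left or right, opposite the reader.
- dish: bystander: small white dish, 56 mm across, 16 mm high, just behind the cassettes; origin at its underside
- pen: bystander: black marker 130 mm long, 14 mm thick, at the mat's back edge; origin at its underside
There are look-alikes about, which are no part of the job. Leave any orange look-alike of the part that bears cassette_d_center alone. Leave any purple look-alike of the part that bears cassette_c_center alone.

How it is judged (in metres and radians):
On the way, in this order (a step that is already met when the one before it is completed fails the run):
1. every cassette present lies flat on the bench, underside up (any order) (angle between each of cassette_a_center, cassette_b_center, cassette_c_center, cassette_d_center's own z axis and vertical above 2.95 rad and height (world z) of each of cassette_a_center, cassette_b_center, cassette_c_center, cassette_d_center below 0.025 m), for 0.3 s.
2. the crossed cassette is at the reader's aiming point (centre within 30 mm), level, notched end towards the head (within 17 degrees) (distance between cassette_c_center and reader_aim below 0.03 m and angle between cassette_c_center's own z axis and vertical above 2.84 rad and angle between the x axis of cassette_c_center and the x axis of reader_aim, either way round below 0.3 rad and x of reader_lens in the frame of cassette_c_center above 0.05 m), for 0.4 s.
3. the same, with its plain end towards the head (distance between cassette_c_center and reader_aim below 0.03 m and angle between cassette_c_center's own z axis and vertical above 2.84 rad and angle between the x axis of cassette_c_center and the x axis of reader_aim, either way round below 0.3 rad and x of reader_lens in the frame of cassette_c_center below -0.05 m), for 0.4 s.
4. the same place, with the crossed face tipped 27 to 63 degrees from facing straight up towards the head (distance between cassette_c_center and reader_aim below 0.03 m and angle between cassette_c_center's own z axis and vertical between 2.04 and 2.67 rad and z of reader_lens in the frame of cassette_c_center below -0.05 m), for 0.4 s.
At the end, for the whole second after the job is handed in: the crossed cassette lies flat in the tray, cross up (centre within 60 mm of the tray's middle along each side, resting on the tray's floor, within 11 degrees of level); every other cassette present lies flat on the bench, underside up (within 11 degrees) (x of cassette_c_center in the frame of tray between -0.06 and 0.06 m and y of cassette_c_center in the frame of tray between -0.06 and 0.06 m and z of cassette_c_center in the frame of tray below 0.03 m and angle between each of cassette_c_center, cassette_a_center, cassette_b_center, cassette_d_center's own z axis and vertical above 2.95 rad and height (world z) of each of cassette_a_center, cassette_b_center, cassette_d_center below 0.025 m); the robot touches nothing.
It fails at once if the dish or the marker is moved more than 60 mm (distance of any of dish, pen from where it was at the start of the episode above 0.06 m).
Of cassette_a, cassette_b, cassette_d only 1 to 3 are there at a start; the rules pass over those that are not, and their reading is None.
At some moment in a run one of cassette_a, cassette_b, cassette_c, cassette_d may be knocked a few centimetres aside while the robot is not near it.
Once in a run the grip may slacken for a moment while it holds something.
It also fails if it takes over 210 s, if anything falls off the work surface, if the arm or the gripper's body presses on something with over 40 N, if the wrist force passes 120 N, or if a joint passes its speed limit or range.

## Working session

There is one attempt and no reset: what is moved stays moved. The work goes in short steps, Python scripts to look and compute and a tool call to move; the robot and the scene stay as the last step left them, time stands still between calls to the robot, and variables do not carry over. Pictures are saved under pics/ and viewed, about 12 in all and at most 16, crops included, and the job is handed in when it is done.

Besides the shell and the picture viewer there is one more tool, called after "Call:" as name(argument=value, ...), one argument or row to a line, values as JSON. carry_out: Moves the arm, as the interface text tells. Its arguments: {"type":"object","properties":{"commands":{"type":"array","items":{"type":"array","items":{"type":"array","items":{"type":"number"}}}},"grip_force":{"type":"number"}},"required":["commands"]}

```bash
ls; mkdir -p pics
python3 - <<'E'
from bench import r,viewer
import cv2
print(r.sense())
for n in("top","side"):
    im=viewer.snapshot(n); cv2.imwrite(f"pics/{n}0.png",im[...,::-1]); print(n,viewer.calibration(n))
E
```

```text
pics
{'time': 0.0, 'joint_pos': array([ 6.18568996e+01,  7.51530173e+00,  8.53305666e+01, -5.21878007e-04,
        8.72614909e+01, -4.89271399e+00]), 'qd': array([ 0.08043188, -0.04996917, -0.02001089, -0.06279296,  0.10399191,
        0.10230791]), 'joint_efforts': array([-5.98751976e-04, -5.69437373e+01, -5.00522268e+01, -2.54736542e-04,
        1.57691503e-02,  1.27413182e-05]), 'tool_pos': array([236.58114279, 550.81862585, 249.2300452 ]), 'tcp_rot': array([-1.79892988e+02, -8.63735301e-03,  1.56749631e+02]), 'ft_force': array([ 0.38062721, -0.42372414, -0.10620987]), 'wrist_torque': array([ 0.00280777, -0.05408184,  0.05172095]), 'finger_gap': 85.34824641472535}
top {'camera_matrix': array([[514.07725464,   0.        , 310.5770611 ],
       [  0.        , 514.07725464, 242.32884151],
       [  0.        ,   0.        ,   1.        ]]), 'k1': -0.055573968108346194, 'rvec': array([ 2.11488202, -2.14876884,  0.1859286 ]), 'tvec': array([  -3.09768685,  537.46810416, 1165.61361248])}
side {'camera_matrix': array([[472.09716255,   0.        , 314.56186339],
       [  0.        , 472.09716255, 234.04327595],
       [  0.        ,   0.        ,   1.        ]]), 'k1': -0.013706026601153361, 'rvec': array([ 2.22176515, -0.06200653,  0.03329384]), 'tvec': array([-530.00496801,  102.86935747,  898.95842732])}
```

View pics/top0.png

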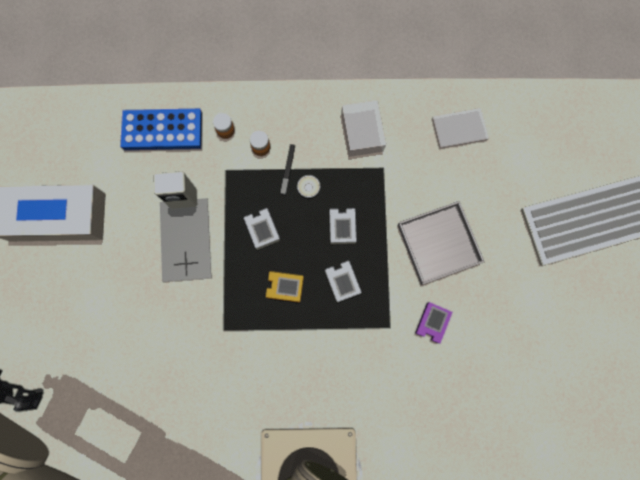

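View pics/side0.png

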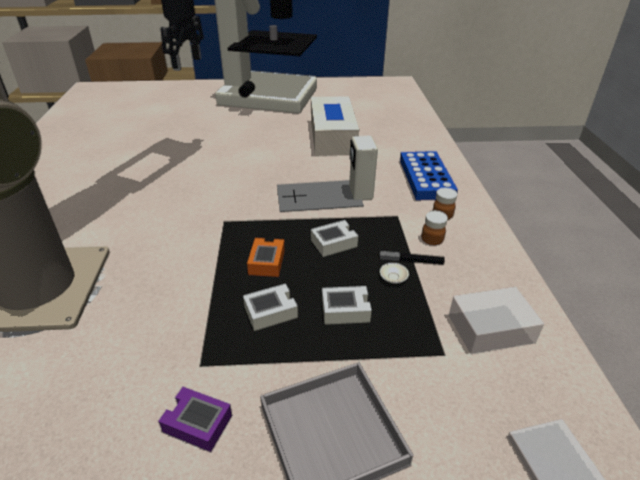

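```bash
cat > h.py <<'E'
import numpy as np,cv2
from scipy.spatial.transform import Rotation as R
from bench import r,viewer
def ray(n,px,z):
    c=viewer.calibration(n);K=c["camera_matrix"]
    p=np.atleast_2d(np.array(px,float)); d=(p-K[:2,2])/K[[0,1],[0,1]]; u=d.copy()
    for _ in range(8): u=d/(1+c["k1"]*(u**2).sum(1,keepdims=True))
    M=cv2.Rodrigues(c["rvec"])[0]; o=-M.T@c["tvec"]
    w=np.c_[u,np.ones(len(u))]@M
    return o+w*((z-o[2])/w[:,2:])
def proj(n,P):
    c=viewer.calibration(n);M=cv2.Rodrigues(c["rvec"])[0]
    q=np.atleast_2d(P)@M.T+c["tvec"]; u=q[:,:2]/q[:,2:]; u=u*(1+c["k1"]*(u**2).sum(1,keepdims=True))
    K=c["camera_matrix"]; return u*K[[0,1],[0,1]]+K[:2,2]
def hand(yaw,tilt):
    """tool-down pose with jaws perpendicular to heading yaw; tilt>0: fingers point outward along the heading"""
    return R.from_euler('z',yaw,degrees=True)*R.from_euler('y',-tilt,degrees=True)*R.from_euler('x',180,degrees=True)
E
cat > find.py <<'E'
from h import *
def whites(im,box=(225,168,392,330)):
    hsv=cv2.cvtColor(im,cv2.COLOR_RGB2HSV)
    m=((hsv[...,1]<60)&(hsv[...,2]>105)).astype(np.uint8); k=np.zeros_like(m); x0,y0,x1,y1=box; k[y0:y1,x0:x1]=1
    for c in cv2.findContours(m*k,cv2.RETR_EXTERNAL,cv2.CHAIN_APPROX_NONE)[0]:
        if cv2.contourArea(c)<300: continue
        w=ray("top",c.reshape(-1,2),15.)[:,:2].astype(np.float32)
        print(np.mean(c.reshape(-1,2),0).round(),"rect c,size,ang",[np.round(v,1) for v in cv2.minAreaRect(w)])
if __name__=="__main__":
    im=viewer.snapshot("top"); whites(im)
    def show(t,p,z,n="top"): print(t,ray(n,p,z).round(1).tolist())
    show("cam",[0,0],0)
    show("plus",[[186,263]],4); show("plate corners",[[162,201],[208,199],[211,279],[163,281]],4)
    show("plus side",[[294,196]],4,"side")
    show("tray rim",[[399,236],[459,204],[482,262],[421,283]],30); show("pen,dish",[[284,190],[292,146],[308,187]],8)
    show("orange",[[285,287]],15);show("orange notch",[[270,285]],15);show("purple",[[434,322]],15)
    for n in("top","side"):
        c=viewer.calibration(n);M=cv2.Rodrigues(c["rvec"])[0];print(n,-M.T@c["tvec"])
    cv2.imwrite("pics/z1.png",cv2.resize(im[160:340,150:400],None,fx=3,fy=3,interpolation=cv2.INTER_CUBIC)[...,::-1])
E
python3 find.py
```

```text
[343. 280.] rect c,size,ang [array([448.6, -87. ]), array([83.3, 63. ]), np.float64(19.6)]
[342. 225.] rect c,size,ang [array([584.4, -90.2]), array([84.1, 63. ]), np.float64(0.4)]
[261. 228.] rect c,size,ang [array([581.2, 108.2]), array([83.7, 62.8]), np.float64(21.3)]
[308. 186.] rect c,size,ang [array([685.5,  -7.6]), array([54.4, 53.7]), np.float64(89.1)]
[377. 273.] rect c,size,ang [array([ 531.5, -115.7]), array([181.5, 399.9]), np.float64(87.6)]
cam [[1241.6, 839.0, 0.0]]
plus [[498.5, 292.1, 4.0]]
plate corners [[655.0, 356.4, 4.0], [658.1, 241.3, 4.0], [458.6, 230.4, 4.0], [455.4, 347.1, 4.0]]
plus side [[497.2, 290.7, 4.0]]
tray rim [[552.3, -224.1, 30.0], [629.2, -374.4, 30.0], [486.0, -420.5, 30.0], [438.5, -271.2, 30.0]]
pen,dish [[676.8, 52.0, 8.0], [791.3, 31.2, 8.0], [683.5, -7.6, 8.0]]
orange [[435.7, 51.0, 15.0]]
orange notch [[441.0, 86.8, 15.0]]
purple [[346.8, -300.8, 15.0]]
top [ 329.26080986   -8.24504033 1240.58695408]
side [ 490.97972756 -681.30632141  627.99222002]
```

View pics/z1.png

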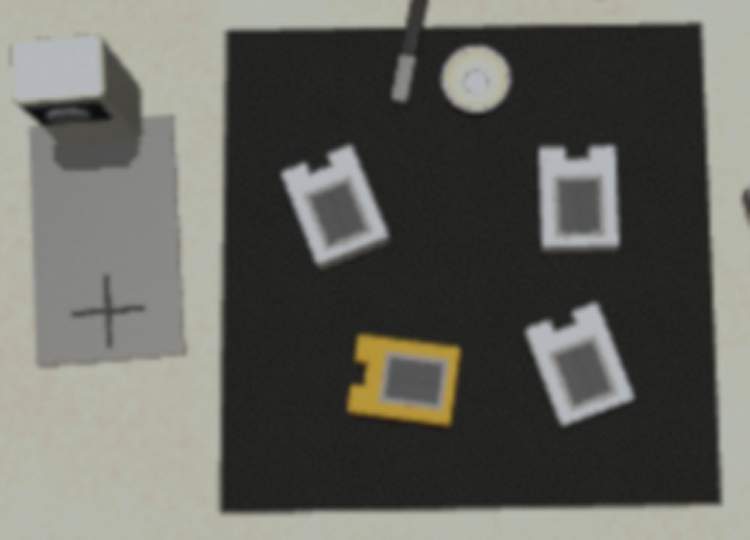

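```bash
cat > plan.py <<'E'
from h import *
import json
def load(): s=r.sense(); return np.array(s["tool_pos"]),R.from_euler('xyz',s["tcp_rot"],degrees=True)
def go(name,p,Q,cur):
    """shift/turn from nominal pose cur to (p,Q), rounded; returns the rounded nominal pose"""
    p0,Q0=cur; d=Q0.inv().apply(np.array(p,float)-p0).round(0); w=(Q0.inv()*Q).as_rotvec(degrees=True).round(1)
    n=max(np.linalg.norm(d)/62.5,np.linalg.norm(w)/10.7)
    print(name,"[%d,%d,%d, %g,%g,%g] rows %.1f"%(*d,*w,n)); return p0+Q0.apply(d),Q0*R.from_rotvec(w,degrees=True)
def flip(c,yaw,S,yaw2,t1=30,t2=-52,h=24,cur=None,push=True):
    """pick flat cassette centred at c (xy), heading yaw; stand it at S heading yaw2; push it over outward"""
    cur=cur or load(); c=np.array([*c,15.]); A=hand(yaw,t1); B=hand(yaw2,t2)
    back=lambda p,Q,d:np.array(p)-Q.apply([0,0,d])
    g=c+[0,0,h-15]; o=(B*A.inv()).apply(g-c); u=lambda a:np.array([np.cos(np.radians(yaw2)),np.sin(np.radians(yaw2)),0])*a
    a=np.radians(90-(t1-t2)); s=np.array([*S,40*np.cos(a)+15*np.sin(a)+1])+o
    cur=go("above",back(g,A,110),A,cur); cur=go("down",g,A,cur)
    cur=go("lift",g+[0,0,110],A,cur); cur=go("turn",s+[0,0,70],B,cur); cur=go("set",s,B,cur); cur=go("back",back(s,B,70),B,cur)
    V=hand(yaw2,0)
    if push:
        cur=go("over",np.array([*S,150.])+u(-75),V,cur); cur=go("low",np.array([*S,82.])+u(-65),V,cur)
        cur=go("push",np.array([*S,78.])+u(25),V,cur); cur=go("up",np.array([*S,200.])+u(-20),V,cur)
    return cur
E
python3 -c "
from plan import *
flip((581,108),21,(530,103),15)"
```

```text
above [-452,-309,131, -35.4,14.5,131.9] rows 12.8
down [0,0,110, -0,-0,0] rows 1.8
lift [55,0,-96, -0,-0,0] rows 1.8
turn [-45,-13,-3, 1.2,-81.9,6.5] rows 7.7
set [56,0,43, -0,-0,-0.1] rows 1.1
back [0,0,-70, -0,-0,0] rows 1.1
over [-136,0,71, -0,52,0] rows 4.9
low [10,0,68, -0,-0,0] rows 1.1
push [90,0,4, -0,-0,0] rows 1.4
up [-45,0,-122, -0,-0,0] rows 2.1
```

```bash
python3 - <<'E'
s=open('plan.py').read()
i=s.index("def go"); j=s.index("def flip")
s=s[:i]+'''def go(name,p,Q,cur):
    """shift/turn from nominal pose cur to (p,Q), rounded, split into calls of <=5 rows; returns nominal pose"""
    p=np.array(p,float); W=(cur[1].inv()*Q).as_rotvec(); P0,Q00=cur
    n=max(np.linalg.norm(p-P0)/62.5,np.degrees(np.linalg.norm(W))/10.7); k=int(np.ceil(n/4.6))
    for i in range(1,max(k,1)+1):
        p0,Q0=cur; f=i/max(k,1)
        d=Q0.inv().apply(P0+f*(p-P0)-p0).round(0); w=(Q0.inv()*(Q00*R.from_rotvec(W*f))).as_rotvec(degrees=True).round(1)
        cur=p0+Q0.apply(d),Q0*R.from_rotvec(w,degrees=True)
        print(name,"[%d,%d,%d, %g,%g,%g] rows %.1f"%(*d,*w,n/max(k,1)),"->",cur[0].round().astype(int))
    return cur
'''+s[j:]
open('plan.py','w').write(s)
E
python3 -c "
from plan import *
flip((581,108),21,(530,103),15)"
```

```text
above [-151,-103,44, -11.8,4.8,44] rows 4.3 -> [335 397 206]
above [-184,26,20, -11.8,4.8,44] rows 4.3 -> [432 243 163]
above [-118,144,25, -11.7,4.8,43.9] rows 4.3 -> [530  88 120]
down [0,0,110, -0,0.1,0] rows 1.8 -> [581 108  24]
lift [55,0,-95, -0,-0,0] rows 1.8 -> [581 108 134]
turn [-23,-6,-1, 0.6,-41,3.2] rows 3.8 -> [560 106 123]
turn [-18,-5,13, 0.7,-41,3.3] rows 3.8 -> [539 105 114]
set [55,0,43, -0,0,-0] rows 1.1 -> [539 105  44]
back [0,0,-70, -0,0,-0] rows 1.1 -> [592 119  87]
over [-68,0,36, -0,26,-0] rows 2.4 -> [524 101 119]
over [-76,0,2, -0,26,-0.1] rows 2.4 -> [458  83 150]
low [10,0,68, -0,0,0] rows 1.1 -> [467  86  82]
push [90,0,4, -0,0,0] rows 1.4 -> [554 109  78]
up [-45,0,-122, -0,0,0] rows 2.1 -> [511  98 200]
```

Call:
carry_out(
  commands=[
    [[85,-151,-103,44,-11.8,4.8,44],[85,-151,-103,44,-11.8,4.8,44],[85,-151,-103,44,-11.8,4.8,44],[85,-151,-103,44,-11.8,4.8,44],[85,-151,-103,44,-11.8,4.8,44]],
  ],
  grip_force=50,
)

```text
time: 0.78
tool_pos: [335.3, 395.5, 205.6]
tcp_rot: [171.1, -8.7, 112.9]
ft_force: [-1.1, -0.7, 0.6]
finger_gap: 85.0
```

Call:
carry_out(
  commands=[
    [[85,-184,26,20,-11.8,4.8,44],[85,-184,26,20,-11.8,4.8,44],[85,-184,26,20,-11.8,4.8,44],[85,-184,26,20,-11.8,4.8,44],[85,-184,26,20,-11.8,4.8,44]],
  ],
)

```text
time: 1.4
tool_pos: [432.2, 241.8, 162.2]
tcp_rot: [170.6, -21.1, 68.8]
ft_force: [-0.2, 0.8, -0.4]
finger_gap: 84.7
```

Call:
carry_out(
  commands=[
    [[85,-118,144,25,-11.7,4.8,43.9],[85,-118,144,25,-11.7,4.8,43.9],[85,-118,144,25,-11.7,4.8,43.9],[85,-118,144,25,-11.7,4.8,43.9],[85,-118,144,25,-11.7,4.8,43.9]],
  ],
)

```text
time: 2.02
tool_pos: [529.2, 87.8, 118.6]
tcp_rot: [-179.8, -29.9, 20.6]
ft_force: [-0.3, 0.3, -0.3]
finger_gap: 84.9
```

Tracks well. Descend slowly, and check the grasp.

Call:
carry_out(
  commands=[
    [[85,0,0,40,0,0,0],[85,0,0,80,0,0,0],[85,0,0,100,0,0,0],[85,0,0,110,0,0,0],[85,0,0,110,0,0,0]],
  ],
)

```text
time: 2.65
tool_pos: [580.8, 108.8, 24.1]
tcp_rot: [-179.9, -29.9, 21.0]
ft_force: [-1.0, 0.1, 0.1]
finger_gap: 84.8
```

Call:
carry_out(
  commands=[
    [[50,0,0,0,0,0,0],[50,0,0,0,0,0,0],[50,0,0,0,0,0,0],[50,0,0,0,0,0,0],[50,0,0,0,0,0,0]],
  ],
  grip_force=50,
)

```text
time: 3.28
tool_pos: [582.0, 108.6, 26.2]
tcp_rot: [-180.0, -30.1, 21.0]
ft_force: [-5.5, -2.4, 7.3]
finger_gap: 59.3
```

```bash
python3 -c "
from h import *
im=viewer.snapshot('side');cv2.imwrite('pics/g1.png',im[120:400,180:520][...,::-1]);s=r.sense();print(s['joint_pos'],s['finger_gap'])"
```

```text
[ -0.6801715   -0.56882921 124.75581227  22.30310695  29.35390687
  51.31802651] 59.09441302740602
```

View pics/g1.png

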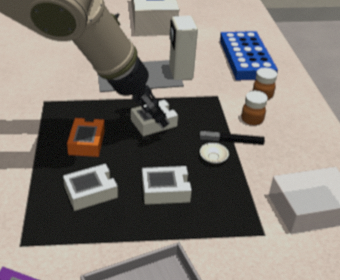

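Call:
carry_out(
  commands=[
    [[50,11,0,-19,0,0,0],[50,28,0,-48,0,0,0],[50,55,0,-95,0,0,0],[50,55,0,-95,0,0,0]],
  ],
)

```text
time: 3.82
tool_pos: [585.1, 108.5, 141.8]
tcp_rot: [179.8, -30.6, 21.1]
ft_force: [0.2, -0.0, -0.5]
finger_gap: 58.7
```

Call:
carry_out(
  commands=[
    [[50,-23,-6,-1,0.6,-41,3.2],[50,-23,-6,-1,0.6,-41,3.2],[50,-23,-6,-1,0.6,-41,3.2],[50,-23,-6,-1,0.6,-41,3.2],[50,-23,-6,-1,0.6,-41,3.2]],
  ],
)

```text
time: 4.45
tool_pos: [559.8, 107.3, 120.1]
tcp_rot: [-178.7, 11.4, 18.3]
ft_force: [-0.6, -0.7, -1.8]
finger_gap: 59.2
```

Call:
carry_out(
  commands=[
    [[50,-18,-5,13,0.7,-41,3.3],[50,-18,-5,13,0.7,-41,3.3],[50,-18,-5,13,0.7,-41,3.3],[50,-18,-5,13,0.7,-41,3.3],[50,-18,-5,13,0.7,-41,3.3]],
  ],
)

```text
time: 5.08
tool_pos: [536.9, 105.1, 108.3]
tcp_rot: [-179.7, 52.6, 15.2]
ft_force: [-0.1, -0.7, -1.6]
finger_gap: 59.0
```

```bash
python3 -c "
from h import *
im=viewer.snapshot('side');cv2.imwrite('pics/g2.png',cv2.resize(im[120:350,180:520],None,fx=1.5,fy=1.5)[...,::-1]);s=r.sense();print(s['joint_pos'],s['finger_gap'])"
```

```text
[  8.75411881  54.97440159  50.41548885  -5.98924278 126.43891796
  82.50836615] 59.09915689219683
```

View pics/g2.png

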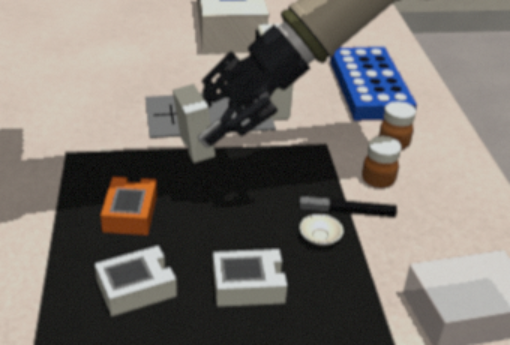

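Call:
carry_out(
  commands=[
    [[50,25,0,20,0,0,0],[50,38,0,30,0,0,0],[50,44,0,35,0,0,0],[50,50,0,39,0,0,0],[50,50,0,39,0,0,0]],
  ],
)

```text
time: 5.75
tool_pos: [539.5, 105.7, 51.5]
tcp_rot: [-179.9, 52.0, 15.0]
ft_force: [1.1, -0.7, -1.0]
finger_gap: 58.9
```

Call:
carry_out(
  commands=[
    [[50,3,0,2,0,0,0],[50,6,0,4,0,0,0],[50,6,0,4,0,0,0]],
  ],
)

```text
time: 6.12
tool_pos: [539.7, 105.8, 43.6]
tcp_rot: [-179.9, 52.1, 15.0]
ft_force: [-1.2, 0.4, -1.1]
finger_gap: 59.0
```

Call:
carry_out(
  commands=[
    [[70,0,0,0,0,0,0],[85,0,0,0,0,0,0],[85,0,0,0,0,0,0],[85,0,0,0,0,0,0]],
  ],
)

```text
time: 6.62
tool_pos: [539.9, 105.8, 44.1]
tcp_rot: [-179.9, 52.1, 15.0]
ft_force: [-0.5, -0.7, -0.7]
finger_gap: 85.2
```

Call:
carry_out(
  commands=[
    [[85,0,0,-35,0,0,0],[85,0,0,-70,0,0,0],[85,0,0,-70,0,0,0]],
  ],
)

```text
time: 7.0
tool_pos: [595.3, 120.5, 88.7]
tcp_rot: [-180.0, 51.8, 15.0]
ft_force: [-0.0, -0.2, 0.2]
finger_gap: 85.2
```

```bash
python3 -c "
from plan import *
ims=[viewer.snapshot(n) for n in ('side','top')];cv2.imwrite('pics/g3.png',cv2.resize(np.hstack([ims[0][120:350,180:520],ims[1][130:360,160:420]]),None,fx=1.3,fy=1.3)[...,::-1]);s=r.sense();print(s['tool_pos'],s['finger_gap'])
V=hand(15,0);S=(530,103);u=lambda a:np.array([np.cos(.262),np.sin(.262),0])*a
cur=load();cur=go('over',np.array([*S,150.])+u(-75),V,cur); cur=go('low',np.array([*S,82.])+u(-65),V,cur)
cur=go('push',np.array([*S,78.])+u(25),V,cur); cur=go('up',np.array([*S,200.])+u(-20),V,cur)
"
```

```text
[593.01186888 119.99970092  86.2471617 ] 85.12117444241404
over [-68,0,36, -0,26,-0] rows 2.4 -> [525 102 118]
over [-77,0,2, -0.1,26.1,-0] rows 2.4 -> [458  84 150]
low [10,0,68, 0,-0,-0] rows 1.1 -> [467  86  82]
push [90,0,4, 0,-0,-0] rows 1.4 -> [554 110  78]
up [-45,0,-122, 0,-0,-0] rows 2.1 -> [511  98 200]
```

View pics/g3.png

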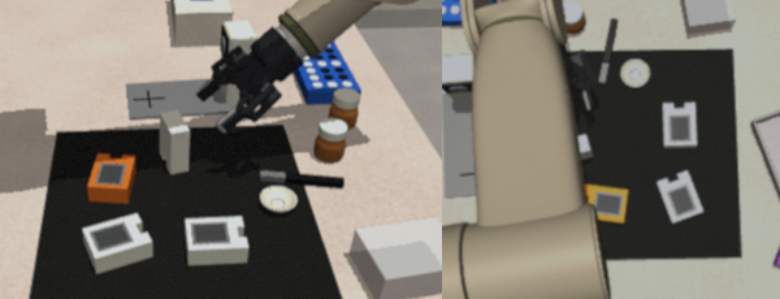

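Call:
carry_out(
  commands=[
    [[85,-68,0,36,0,26,0],[85,-68,0,36,0,26,0],[85,-68,0,36,0,26,0],[85,-68,0,36,0,26,0]],
  ],
)

```text
time: 7.6
tool_pos: [521.8, 101.3, 117.9]
tcp_rot: [-179.9, 26.0, 15.0]
ft_force: [-0.0, -0.2, 0.4]
finger_gap: 85.0
```

Call:
carry_out(
  commands=[
    [[0,-77,0,2,-0.1,26.1,0],[0,-77,0,2,-0.1,26.1,0],[0,-77,0,2,-0.1,26.1,0],[0,-77,0,2,-0.1,26.1,0]],
  ],
)

```text
time: 8.1
tool_pos: [452.7, 83.3, 148.3]
tcp_rot: [180.0, 0.0, 14.9]
ft_force: [0.3, 0.3, 0.8]
finger_gap: 12.2
```

Call:
carry_out(
  commands=[
    [[0,10,0,68,0,0,0],[0,10,0,68,0,0,0],[0,10,0,68,0,0,0],[0,10,0,68,0,0,0]],
  ],
)

```text
time: 8.6
tool_pos: [468.8, 86.5, 84.2]
tcp_rot: [179.9, -0.1, 15.0]
ft_force: [0.1, -0.3, -0.1]
finger_gap: -0.0
```

Call:
carry_out(
  commands=[
    [[0,30,0,1,0,0,0],[0,45,0,2,0,0,0],[0,60,0,3,0,0,0],[0,75,0,4,0,0,0],[0,90,0,4,0,0,0]],
  ],
)

```text
time: 9.22
tool_pos: [556.2, 109.9, 80.5]
tcp_rot: [179.9, -0.1, 15.0]
ft_force: [-0.3, -0.7, 0.1]
finger_gap: -0.1
```

Call:
carry_out(
  commands=[
    [[0,-45,0,-122,0,0,0],[0,-45,0,-122,0,0,0],[0,-45,0,-122,0,0,0],[0,-45,0,-122,0,0,0]],
  ],
)

```text
time: 9.72
tool_pos: [511.9, 98.2, 202.7]
tcp_rot: [179.9, -0.2, 15.0]
ft_force: [-0.5, 0.5, -0.2]
finger_gap: 0.2
```

```bash
python3 -c "
from plan import *
from find import whites
ims=[viewer.snapshot(n) for n in ('side','top')];cv2.imwrite('pics/g4.png',cv2.resize(np.hstack([ims[0][120:350,180:520],ims[1][130:360,160:420]]),None,fx=1.3,fy=1.3)[...,::-1]);s=r.sense();print(s['tool_pos'],s['finger_gap'])
whites(ims[1])
"
```

```text
[510.57637471  98.06969078 199.95472728] 0.055344780969555044
[343. 280.] rect c,size,ang [array([448.6, -87. ]), array([83.3, 63. ]), np.float64(19.6)]
[342. 225.] rect c,size,ang [array([584.7, -90.3]), array([61.2, 84.9]), np.float64(88.7)]
[308. 186.] rect c,size,ang [array([685.5,  -7.6]), array([54.4, 53.7]), np.float64(89.1)]
[374. 275.] rect c,size,ang [array([ 531.7, -102.7]), array([207.4, 400.6]), np.float64(87.6)]
[261. 247.] rect c,size,ang [array([535.3, 121.5]), array([399.4, 148.6]), np.float64(0.7)]
```

View pics/g4.png

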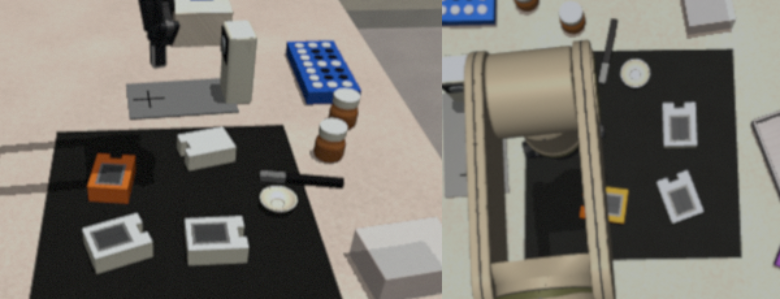

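```bash
python3 -c "
from plan import *
flip((584.5,-90.3),0,(545,-92),-3,h=27)"
```

```text
above [-30,187,78, -3.9,29.9,14.6] rows 3.3 -> [530 -90 122]
down [0,0,110, 0,-0,0] rows 1.8 -> [585 -90  27]
lift [55,0,-96, 0,-0,0] rows 1.8 -> [584 -90 138]
turn [-18,1,3, 0.3,-41,1.6] rows 3.8 -> [570 -91 126]
turn [-11,2,14, 0.4,-41,1.6] rows 3.8 -> [557 -93 114]
set [55,0,43, -0,-0,0] rows 1.1 -> [557 -93  44]
back [0,0,-70, -0,-0,0] rows 1.1 -> [612 -96  88]
over [-68,0,37, -0,26,0] rows 2.4 -> [541 -92 118]
over [-78,0,3, -0,26,0] rows 2.4 -> [470 -88 150]
low [10,0,68, -0,-0,-0] rows 1.1 -> [480 -89  82]
push [90,0,4, -0,-0,-0] rows 1.4 -> [570 -94  78]
up [-45,0,-122, -0,-0,-0] rows 2.1 -> [525 -91 200]
```

Call:
carry_out(
  commands=[
    [[85,-30,187,78,-3.9,29.9,14.6],[85,-30,187,78,-3.9,29.9,14.6],[85,-30,187,78,-3.9,29.9,14.6],[85,-30,187,78,-3.9,29.9,14.6],[85,-30,187,78,-3.9,29.9,14.6]],
  ],
)

```text
time: 10.45
tool_pos: [528.1, -91.2, 119.8]
tcp_rot: [-179.9, -29.8, -0.2]
ft_force: [-0.7, 0.3, 0.6]
finger_gap: 85.0
```

Call:
carry_out(
  commands=[
    [[85,0,0,40,0,0,0],[85,0,0,80,0,0,0],[85,0,0,100,0,0,0],[85,0,0,110,0,0,0],[85,0,0,110,0,0,0]],
  ],
)

```text
time: 11.08
tool_pos: [585.7, -89.5, 27.3]
tcp_rot: [-180.0, -30.0, 0.1]
ft_force: [-0.6, -0.1, 1.5]
finger_gap: 85.2
```

Call:
carry_out(
  commands=[
    [[50,0,0,0,0,0,0],[50,0,0,0,0,0,0],[50,0,0,0,0,0,0],[50,0,0,0,0,0,0],[50,0,0,0,0,0,0]],
  ],
  grip_force=50,
)

```text
time: 11.7
tool_pos: [586.1, -90.7, 29.1]
tcp_rot: [179.9, -30.2, 0.1]
ft_force: [-5.0, 1.6, 7.7]
finger_gap: 58.7
```

Call:
carry_out(
  commands=[
    [[50,11,0,-19,0,0,0],[50,28,0,-48,0,0,0],[50,55,0,-96,0,0,0],[50,55,0,-96,0,0,0]],
  ],
)

```text
time: 12.2
tool_pos: [588.2, -91.8, 145.6]
tcp_rot: [179.7, -30.7, 0.1]
ft_force: [1.1, -0.1, -0.8]
finger_gap: 59.0
```

Call:
carry_out(
  commands=[
    [[50,-18,1,3,0.3,-41,1.6],[50,-18,1,3,0.3,-41,1.6],[50,-18,1,3,0.3,-41,1.6],[50,-18,1,3,0.3,-41,1.6],[50,-18,1,3,0.3,-41,1.6]],
  ],
)

```text
time: 12.82
tool_pos: [570.5, -91.0, 122.7]
tcp_rot: [-179.4, 11.3, -1.3]
ft_force: [-1.1, 0.5, -1.4]
finger_gap: 58.7
```

Call:
carry_out(
  commands=[
    [[50,-11,2,14,0.4,-41,1.6],[50,-11,2,14,0.4,-41,1.6],[50,-11,2,14,0.4,-41,1.6],[50,-11,2,14,0.4,-41,1.6],[50,-11,2,14,0.4,-41,1.6]],
  ],
)

```text
time: 13.45
tool_pos: [554.7, -92.6, 108.1]
tcp_rot: [-179.7, 52.4, -2.7]
ft_force: [-0.5, -0.4, -3.1]
finger_gap: 58.4
```

Call:
carry_out(
  commands=[
    [[50,30,0,23,0,0,0],[50,44,0,35,0,0,0],[50,50,0,39,0,0,0],[50,55,0,43,0,0,0],[50,55,0,43,0,0,0]],
  ],
)

```text
time: 14.08
tool_pos: [557.7, -92.9, 45.9]
tcp_rot: [-179.9, 51.8, -2.9]
ft_force: [0.1, -0.1, -1.2]
finger_gap: 59.1
```

Call:
carry_out(
  commands=[
    [[70,0,0,0,0,0,0],[85,0,0,0,0,0,0],[85,0,0,0,0,0,0],[85,0,0,0,0,0,0]],
  ],
)

```text
time: 14.58
tool_pos: [557.4, -92.9, 45.2]
tcp_rot: [-179.9, 51.9, -2.9]
ft_force: [0.4, -0.8, -0.5]
finger_gap: 85.4
```

Call:
carry_out(
  commands=[
    [[85,0,0,-35,0,0,0],[85,0,0,-70,0,0,0],[85,0,0,-70,0,0,0]],
  ],
)

```text
time: 14.95
tool_pos: [614.4, -95.9, 89.7]
tcp_rot: [-180.0, 51.6, -3.0]
ft_force: [0.1, -0.8, -0.4]
finger_gap: 85.2
```

Call:
carry_out(
  commands=[
    [[85,-68,0,37,0,26,0],[85,-68,0,37,0,26,0],[85,-68,0,37,0,26,0],[85,-68,0,37,0,26,0]],
  ],
)

```text
time: 15.45
tool_pos: [539.0, -91.7, 118.7]
tcp_rot: [-179.9, 25.7, -3.0]
ft_force: [-1.6, 0.1, 0.7]
finger_gap: 85.2
```

```bash
python3 -c "
from plan import *
ims=[viewer.snapshot(n) for n in ('side','top')];cv2.imwrite('pics/g5.png',cv2.resize(np.hstack([ims[0][120:350,180:520],ims[1][130:360,160:420]]),None,fx=1.3,fy=1.3)[...,::-1])
"
```

```text
(no output)
```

View pics/g5.png

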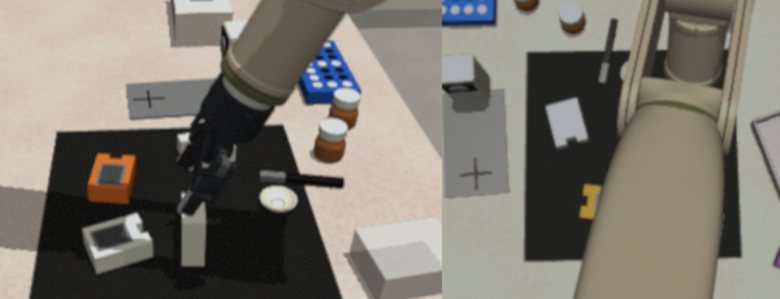

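Standing; the first lies underside-up and plain. Push it over.

Call:
carry_out(
  commands=[
    [[0,-78,0,3,0,26,0],[0,-78,0,3,0,26,0],[0,-78,0,3,0,26,0],[0,-78,0,3,0,26,0]],
  ],
)

```text
time: 16.05
tool_pos: [466.3, -87.5, 149.0]
tcp_rot: [-179.9, 0.1, -3.0]
ft_force: [0.3, 0.1, 0.2]
finger_gap: 12.0
```

Call:
carry_out(
  commands=[
    [[0,10,0,68,0,0,0],[0,10,0,68,0,0,0],[0,10,0,68,0,0,0],[0,10,0,68,0,0,0]],
  ],
)

```text
time: 16.55
tool_pos: [481.7, -89.3, 84.2]
tcp_rot: [-180.0, -0.2, -3.0]
ft_force: [-0.1, -0.6, 0.5]
finger_gap: -0.0
```

Call:
carry_out(
  commands=[
    [[0,30,0,1,0,0,0],[0,45,0,2,0,0,0],[0,60,0,3,0,0,0],[0,75,0,4,0,0,0],[0,90,0,4,0,0,0]],
  ],
)

```text
time: 17.18
tool_pos: [571.8, -93.9, 80.5]
tcp_rot: [-180.0, -0.2, -3.0]
ft_force: [-0.1, -0.7, -0.2]
finger_gap: 0.2
```

Call:
carry_out(
  commands=[
    [[0,-45,0,-122,0,0,0],[0,-45,0,-122,0,0,0],[0,-45,0,-122,0,0,0],[0,-45,0,-122,0,0,0]],
  ],
)

```text
time: 17.68
tool_pos: [525.9, -91.6, 202.7]
tcp_rot: [-180.0, -0.3, -3.0]
ft_force: [-0.5, 0.7, -1.7]
finger_gap: -0.3
```

```bash
python3 -c "
from plan import *
ims=[viewer.snapshot(n) for n in ('side','top')];cv2.imwrite('pics/g6.png',cv2.resize(np.hstack([ims[0][120:350,180:520],ims[1][130:360,160:420]]),None,fx=1.3,fy=1.3)[...,::-1])
flip((448.6,-87),19.6,(420,-100),0,t1=25,t2=-57,h=27)
"
```

```text
above [-119,18,73, 4.9,24.6,-22.3] rows 3.1 -> [ 405 -103  127]
down [0,0,110, -0,0,0] rows 1.8 -> [449 -87  27]
lift [46,0,-100, -0,0,0] rows 1.8 -> [448 -87 137]
turn [-14,3,6, 2.9,-40.5,10.3] rows 3.9 -> [440 -94 126]
turn [-5,6,13, 3,-40.6,10.3] rows 3.9 -> [ 432 -100  114]
set [58,0,38, -0,-0,-0] rows 1.1 -> [ 432 -100   45]
back [0,0,-70, -0,-0,-0] rows 1.1 -> [ 491 -100   83]
over [-68,0,43, -0,28.5,-0] rows 2.7 -> [ 418 -100  117]
over [-80,0,5, -0,28.5,-0] rows 2.7 -> [ 345 -100  150]
low [10,0,68, -0,-0,-0] rows 1.1 -> [ 355 -100   82]
push [90,0,4, -0,-0,-0] rows 1.4 -> [ 445 -100   78]
up [-45,0,-122, -0,-0,-0] rows 2.1 -> [ 400 -100  200]
```

View pics/g6.png

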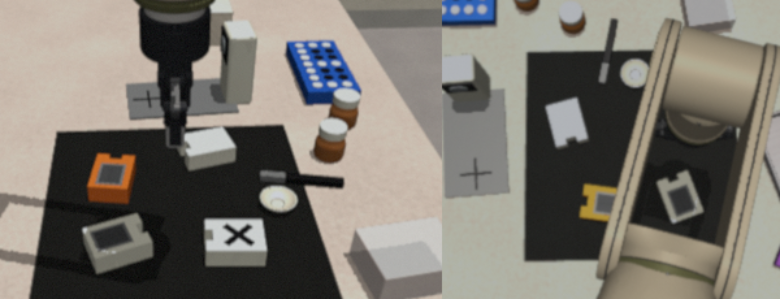

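```bash
python3 -c "
from plan import *
flip((448.6,-87),19.6,(438,-100),0,t1=25,t2=-57,h=27)
"
```

```text
above [-119,18,73, 4.9,24.6,-22.3] rows 3.1 -> [ 405 -103  127]
down [0,0,110, -0,0,0] rows 1.8 -> [449 -87  27]
lift [46,0,-100, -0,0,0] rows 1.8 -> [448 -87 137]
turn [-6,6,10, 2.9,-40.5,10.3] rows 3.9 -> [449 -93 126]
turn [3,7,10, 3,-40.6,10.3] rows 3.9 -> [ 450 -100  115]
set [59,0,39, -0,-0,-0] rows 1.1 -> [ 450 -100   44]
back [0,0,-70, -0,-0,-0] rows 1.1 -> [ 508 -100   82]
over [-68,0,42, -0,28.5,-0] rows 2.7 -> [ 436 -100  116]
over [-80,0,5, -0,28.5,-0] rows 2.7 -> [ 363 -100  150]
low [10,0,68, -0,-0,-0] rows 1.1 -> [ 373 -100   82]
push [90,0,4, -0,-0,-0] rows 1.4 -> [ 463 -100   78]
up [-45,0,-122, -0,-0,-0] rows 2.1 -> [ 418 -100  200]
```

Call:
carry_out(
  commands=[
    [[85,-119,18,73,4.9,24.6,-22.3],[85,-119,18,73,4.9,24.6,-22.3],[85,-119,18,73,4.9,24.6,-22.3],[85,-119,18,73,4.9,24.6,-22.3],[85,-119,18,73,4.9,24.6,-22.3]],
  ],
)

```text
time: 18.4
tool_pos: [403.4, -103.0, 125.0]
tcp_rot: [-179.8, -24.9, 19.3]
ft_force: [0.5, -1.2, 1.1]
finger_gap: 84.8
```

Call:
carry_out(
  commands=[
    [[85,0,0,40,0,0,0],[85,0,0,80,0,0,0],[85,0,0,100,0,0,0],[85,0,0,110,0,0,0],[85,0,0,110,0,0,0]],
  ],
)

```text
time: 19.02
tool_pos: [449.2, -86.7, 27.2]
tcp_rot: [-179.9, -24.9, 19.6]
ft_force: [0.2, -0.4, -0.3]
finger_gap: 85.2
```

```bash
python3 -c "
from plan import *
from find import whites
print(r.sense()['joint_pos']); im=viewer.snapshot('side');cv2.imwrite('pics/g7.png',im[120:400,180:520][...,::-1])
"
```

```text
[-32.22855297 -17.7766078  137.61284459  26.81268722  47.48832403
  21.99801948]
```

Reached. Grip, turn and stand.

Call:
carry_out(
  commands=[
    [[50,0,0,0,0,0,0],[50,0,0,0,0,0,0],[50,0,0,0,0,0,0],[50,0,0,0,0,0,0],[50,0,0,0,0,0,0]],
  ],
  grip_force=50,
)

```text
time: 19.7
tool_pos: [449.8, -88.0, 28.9]
tcp_rot: [179.9, -25.1, 19.7]
ft_force: [-4.2, -0.5, 6.6]
finger_gap: 58.4
```

Call:
carry_out(
  commands=[
    [[50,9,0,-20,0,0,0],[50,23,0,-50,0,0,0],[50,46,0,-100,0,0,0],[50,46,0,-100,0,0,0]],
  ],
)

```text
time: 20.2
tool_pos: [451.2, -89.6, 143.8]
tcp_rot: [179.5, -25.4, 19.8]
ft_force: [0.2, 0.3, -1.5]
finger_gap: 58.9
```

Call:
carry_out(
  commands=[
    [[50,-6,6,10,2.9,-40.5,10.3],[50,-6,6,10,2.9,-40.5,10.3],[50,-6,6,10,2.9,-40.5,10.3],[50,-6,6,10,2.9,-40.5,10.3],[50,-6,6,10,2.9,-40.5,10.3]],
  ],
)

```text
time: 20.82
tool_pos: [448.7, -92.7, 122.3]
tcp_rot: [-176.0, 16.3, 11.0]
ft_force: [-0.3, -0.5, -1.5]
finger_gap: 58.9
```

Call:
carry_out(
  commands=[
    [[50,3,7,10,3,-40.6,10.3],[50,3,7,10,3,-40.6,10.3],[50,3,7,10,3,-40.6,10.3],[50,3,7,10,3,-40.6,10.3],[50,3,7,10,3,-40.6,10.3]],
  ],
)

```text
time: 21.45
tool_pos: [448.0, -99.6, 110.4]
tcp_rot: [-179.6, 57.4, 0.3]
ft_force: [-0.9, -0.9, -1.9]
finger_gap: 59.0
```

Call:
carry_out(
  commands=[
    [[50,30,0,20,0,0,0],[50,45,0,30,0,0,0],[50,52,0,35,0,0,0],[50,59,0,39,0,0,0],[50,59,0,39,0,0,0]],
  ],
)

```text
time: 22.08
tool_pos: [450.2, -99.8, 44.8]
tcp_rot: [-180.0, 56.9, -0.0]
ft_force: [0.9, 0.5, -1.1]
finger_gap: 59.1
```

Call:
carry_out(
  commands=[
    [[70,0,0,0,0,0,0],[85,0,0,0,0,0,0],[85,0,0,0,0,0,0],[85,0,0,0,0,0,0]],
  ],
)

```text
time: 22.58
tool_pos: [450.1, -99.8, 44.6]
tcp_rot: [180.0, 56.9, -0.1]
ft_force: [0.4, -0.4, -0.2]
finger_gap: 85.2
```

Call:
carry_out(
  commands=[
    [[85,0,0,-35,0,0,0],[85,0,0,-70,0,0,0],[85,0,0,-70,0,0,0]],
  ],
)

```text
time: 22.95
tool_pos: [511.0, -100.0, 84.1]
tcp_rot: [179.9, 56.7, -0.1]
ft_force: [0.3, -0.4, -0.1]
finger_gap: 84.3
```

Call:
carry_out(
  commands=[
    [[85,-68,0,42,0,28.5,0],[85,-68,0,42,0,28.5,0],[85,-68,0,42,0,28.5,0],[85,-68,0,42,0,28.5,0]],
  ],
)

```text
time: 23.45
tool_pos: [433.7, -99.4, 116.8]
tcp_rot: [180.0, 28.2, -0.1]
ft_force: [-0.1, -0.7, -0.5]
finger_gap: 84.9
```

```bash
python3 -c "
from plan import *
ims=[viewer.snapshot(n) for n in ('side','top')];cv2.imwrite('pics/g8.png',cv2.resize(np.hstack([ims[0][120:350,180:520],ims[1][130:360,160:420]]),None,fx=1.3,fy=1.3)[...,::-1])
"
```

```text
(no output)
```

View pics/g8.png

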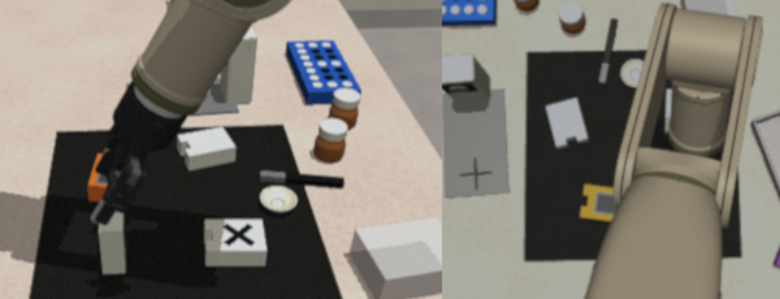

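Call:
carry_out(
  commands=[
    [[0,-80,0,5,0,28.5,0],[0,-80,0,5,0,28.5,0],[0,-80,0,5,0,28.5,0],[0,-80,0,5,0,28.5,0]],
  ],
)

```text
time: 24.05
tool_pos: [362.9, -99.6, 149.9]
tcp_rot: [-180.0, -0.2, -0.1]
ft_force: [1.1, 0.8, -0.0]
finger_gap: 11.8
```

Call:
carry_out(
  commands=[
    [[0,10,0,68,0,0,0],[0,10,0,68,0,0,0],[0,10,0,68,0,0,0],[0,10,0,68,0,0,0]],
  ],
)

```text
time: 24.55
tool_pos: [374.4, -99.9, 83.4]
tcp_rot: [-180.0, -0.0, -0.0]
ft_force: [-0.2, 0.6, 0.8]
finger_gap: 0.1
```

Call:
carry_out(
  commands=[
    [[0,30,0,1,0,0,0],[0,45,0,2,0,0,0],[0,60,0,3,0,0,0],[0,75,0,4,0,0,0],[0,90,0,4,0,0,0]],
  ],
)

```text
time: 25.18
tool_pos: [465.1, -100.0, 79.5]
tcp_rot: [180.0, -0.1, -0.0]
ft_force: [-0.4, 1.0, 1.1]
finger_gap: -0.1
```

Call:
carry_out(
  commands=[
    [[0,-45,0,-122,0,0,0],[0,-45,0,-122,0,0,0],[0,-45,0,-122,0,0,0],[0,-45,0,-122,0,0,0]],
  ],
)

```text
time: 25.68
tool_pos: [419.5, -100.1, 201.9]
tcp_rot: [179.9, -0.2, -0.0]
ft_force: [-0.8, -0.2, -0.8]
finger_gap: 0.2
```

Call:
carry_out(
  commands=[
    [[85,0,-200,0,0,0,0],[85,0,-200,0,0,0,0],[85,0,-200,0,0,0,0],[85,0,-200,0,0,0,0],[85,0,-200,0,0,0,0]],
  ],
)

```text
time: 26.3
tool_pos: [418.2, 100.7, 199.3]
tcp_rot: [180.0, 0.1, 0.1]
ft_force: [0.1, 0.6, -0.7]
finger_gap: 84.6
```

```bash
python3 -c "
from plan import *
from find import whites
ims=[viewer.snapshot(n) for n in ('side','top')];cv2.imwrite('pics/g9.png',cv2.resize(np.hstack([ims[0][120:350,180:520],ims[1][130:360,160:420]]),None,fx=1.3,fy=1.3)[...,::-1])
whites(ims[1],(228,172,385,328))
"
```

```text
[348. 259.] rect c,size,ang [array([ 500.9, -100.1]), array([60.5, 83.1]), np.float64(88.6)]
[257. 268.] rect c,size,ang [array([486.8, 130.4]), array([298.9, 121.6]), np.float64(3.6)]
[344. 215.] rect c,size,ang [array([610.1, -95.1]), array([62.6, 83.9]), np.float64(86.4)]
[308. 186.] rect c,size,ang [array([685.5,  -7.6]), array([54.4, 53.7]), np.float64(89.1)]
```

View pics/g9.png

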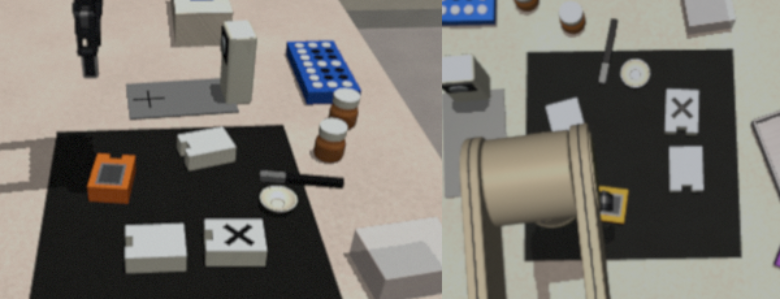

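```bash
python3 -c "
from plan import *
cur=load(); p=np.array([610,-95,24.]); A=hand(176.4,0); aim=np.array([498,291.5,130.])
cur=go('above',p+[0,0,116],A,cur); cur=go('down',p,A,cur); cur=go('lift',p+[0,0,186],A,cur)
Q2=hand(4,0); cur=go('toreader',aim+[0,0,69],Q2,cur); cur=go('lower',aim+[0,0,9],Q2,cur)
cur=go('yaw',aim+[0,0,9],hand(181,0),cur)
cur=go('tilt',aim+[6.5,0.3,6.5],hand(182.9,45),cur)
"
```

```text
above [48,48,15, -0,0,-44.1] rows 4.1 -> [467  51 185]
above [0,68,15, -0,0,-44.1] rows 4.1 -> [514   2 170]
above [-47,50,15, -0.1,0,-44.2] rows 4.1 -> [562 -46 155]
above [-68,3,15, 0,0.1,-44.1] rows 4.1 -> [610 -95 140]
down [0,0,116, 0,-0,0] rows 1.9 -> [610 -95  24]
lift [0,0,-186, 0,-0,0] rows 3.0 -> [610 -95 210]
toreader [34,95,3, -0,-0,43.1] rows 4.0 -> [582   2 207]
toreader [89,46,3, -0,-0,43.1] rows 4.0 -> [555  99 204]
toreader [97,-28,2, -0,0,43.1] rows 4.0 -> [526 195 202]
toreader [51,-86,3, -0,0,43.1] rows 4.0 -> [498 291 199]
lower [0,0,60, -0,0,0] rows 1.0 -> [498 291 139]
yaw [0,0,0, -0,-0,-44.2] rows 4.1 -> [498 291 139]
yaw [0,0,0, -0,-0,-44.3] rows 4.1 -> [498 291 139]
yaw [0,0,0, -0,-0,-44.2] rows 4.1 -> [498 291 139]
yaw [0,0,0, 0,-0,-44.3] rows 4.1 -> [498 291 139]
tilt [-7,0,3, 0.8,45,-1.8] rows 4.2 -> [505 291 136]
```

Call:
carry_out(
  commands=[
    [[85,48,48,15,0,0,-44.1],[85,48,48,15,0,0,-44.1],[85,48,48,15,0,0,-44.1],[85,48,48,15,0,0,-44.1],[85,48,48,15,0,0,-44.1]],
  ],
)

```text
time: 27.02
tool_pos: [466.8, 50.4, 185.3]
tcp_rot: [180.0, -0.0, 43.9]
ft_force: [0.4, -0.1, -0.0]
finger_gap: 85.0
```

Call:
carry_out(
  commands=[
    [[85,0,68,15,0,0,-44.1],[85,0,68,15,0,0,-44.1],[85,0,68,15,0,0,-44.1],[85,0,68,15,0,0,-44.1],[85,0,68,15,0,0,-44.1]],
  ],
)

```text
time: 27.65
tool_pos: [513.9, 2.4, 170.5]
tcp_rot: [180.0, 0.0, 87.9]
ft_force: [-0.6, -0.9, -0.0]
finger_gap: 85.1
```

Call:
carry_out(
  commands=[
    [[85,-47,50,15,0,0,-44.2],[85,-47,50,15,0,0,-44.2],[85,-47,50,15,0,0,-44.2],[85,-47,50,15,0,0,-44.2],[85,-47,50,15,0,0,-44.2]],
  ],
)

```text
time: 28.28
tool_pos: [562.4, -45.7, 155.6]
tcp_rot: [180.0, 0.0, 132.0]
ft_force: [-0.2, 0.7, -0.1]
finger_gap: 85.4
```

Call:
carry_out(
  commands=[
    [[85,-68,3,15,0,0,-44.1],[85,-68,3,15,0,0,-44.1],[85,-68,3,15,0,0,-44.1],[85,-68,3,15,0,0,-44.1],[85,-68,3,15,0,0,-44.1]],
  ],
)

```text
time: 28.9
tool_pos: [610.5, -93.7, 140.7]
tcp_rot: [-180.0, 0.1, 176.1]
ft_force: [0.5, 0.3, 0.7]
finger_gap: 84.9
```

Call:
carry_out(
  commands=[
    [[85,0,0,50,0,0,0],[85,0,0,90,0,0,0],[85,0,0,106,0,0,0],[85,0,0,116,0,0,0],[85,0,0,116,0,0,0]],
  ],
)

```text
time: 29.52
tool_pos: [611.2, -93.6, 25.4]
tcp_rot: [-180.0, 0.1, 176.4]
ft_force: [-0.3, -0.7, 0.8]
finger_gap: 84.6
```

Call:
carry_out(
  commands=[
    [[50,0,0,0,0,0,0],[50,0,0,0,0,0,0],[50,0,0,0,0,0,0],[50,0,0,0,0,0,0],[50,0,0,0,0,0,0]],
  ],
  grip_force=70,
)

```text
time: 30.15
tool_pos: [612.3, -93.9, 26.9]
tcp_rot: [-180.0, 0.3, 176.4]
ft_force: [-0.6, -0.1, 6.9]
finger_gap: 58.2
```

Call:
carry_out(
  commands=[
    [[50,0,0,-30,0,0,0],[50,0,0,-80,0,0,0],[50,0,0,-140,0,0,0],[50,0,0,-186,0,0,0],[50,0,0,-186,0,0,0]],
  ],
)

```text
time: 30.78
tool_pos: [613.5, -94.2, 217.4]
tcp_rot: [-179.9, 0.7, 176.4]
ft_force: [0.8, -0.2, -0.5]
finger_gap: 58.2
```

Call:
carry_out(
  commands=[
    [[50,34,95,3,0,0,43.1],[50,34,95,3,0,0,43.1],[50,34,95,3,0,0,43.1],[50,34,95,3,0,0,43.1],[50,34,95,3,0,0,43.1]],
  ],
)

```text
time: 31.4
tool_pos: [581.7, 3.6, 206.4]
tcp_rot: [-180.0, -0.0, 133.4]
ft_force: [-0.1, -0.1, -1.3]
finger_gap: 58.3
```

Call:
carry_out(
  commands=[
    [[50,89,46,3,0,0,43.1],[50,89,46,3,0,0,43.1],[50,89,46,3,0,0,43.1],[50,89,46,3,0,0,43.1],[50,89,46,3,0,0,43.1]],
  ],
)

```text
time: 32.02
tool_pos: [554.5, 99.7, 204.0]
tcp_rot: [180.0, 0.0, 90.5]
ft_force: [0.6, -0.0, -1.0]
finger_gap: 58.9
```

Call:
carry_out(
  commands=[
    [[50,97,-28,2,0,0,43.1],[50,97,-28,2,0,0,43.1],[50,97,-28,2,0,0,43.1],[50,97,-28,2,0,0,43.1],[50,97,-28,2,0,0,43.1]],
  ],
)

```text
time: 32.65
tool_pos: [526.2, 196.4, 202.2]
tcp_rot: [180.0, -0.0, 47.5]
ft_force: [0.8, 0.3, -1.4]
finger_gap: 58.3
```

Call:
carry_out(
  commands=[
    [[50,51,-86,3,0,0,43.1],[50,51,-86,3,0,0,43.1],[50,51,-86,3,0,0,43.1],[50,51,-86,3,0,0,43.1],[50,51,-86,3,0,0,43.1]],
  ],
)

```text
time: 33.28
tool_pos: [498.0, 292.3, 199.3]
tcp_rot: [180.0, -0.0, 4.4]
ft_force: [0.7, -0.5, -0.9]
finger_gap: 58.2
```

Call:
carry_out(
  commands=[
    [[50,0,0,40,0,0,0],[50,0,0,60,0,0,0],[50,0,0,60,0,0,0],[50,0,0,60,0,0,0],[50,0,0,60,0,0,0]],
  ],
)

```text
time: 33.9
tool_pos: [499.0, 292.9, 141.3]
tcp_rot: [-180.0, -0.2, 4.1]
ft_force: [0.4, -0.3, -1.4]
finger_gap: 58.5
```

```bash
python3 -c "
from plan import *
s=r.sense();print(s['tool_pos'],s['tcp_rot'],s['joint_pos'],s['finger_gap'])
ims=[viewer.snapshot(n) for n in ('side','top')];cv2.imwrite('pics/r1.png',cv2.resize(np.hstack([ims[0][60:330,180:480],ims[1][130:400,140:440]]),None,fx=1.3,fy=1.3)[...,::-1])
print(proj('side',[[498,291.5,130],[498,291.5,4]]))
"
```

```text
[499.03540461 292.90399264 141.26716417] [-179.95534507   -0.19904509    4.1018552 ] [ 2.53523793e+01  8.42064740e+00  9.58546531e+01 -3.15254388e-02
  7.55230056e+01  1.11258274e+02] 58.49062134106895
[[293.0032249  149.10925459]
 [294.33008405 195.80870324]]
```

View pics/r1.png

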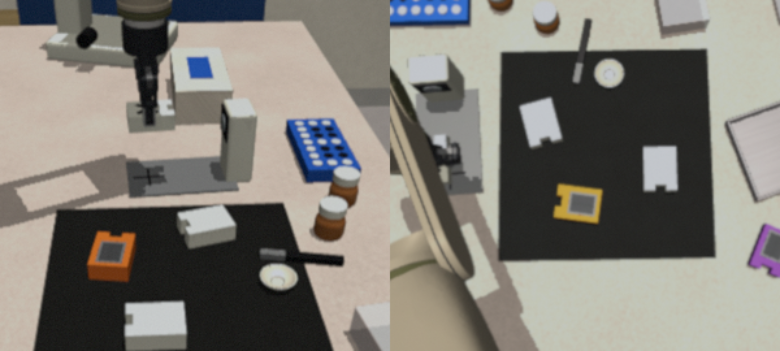

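Call:
carry_out(
  commands=[
    [[50,0,0,0,0,0,0],[50,0,0,0,0,0,0],[50,0,0,0,0,0,0],[50,0,0,0,0,0,0],[50,0,0,0,0,0,0]],
  ],
)

```text
time: 34.62
tool_pos: [498.1, 292.5, 139.5]
tcp_rot: [180.0, -0.1, 4.1]
ft_force: [0.2, -0.4, -1.2]
finger_gap: 58.2
```

Call:
carry_out(
  commands=[
    [[50,0,0,0,0,0,0],[50,0,0,0,0,0,0],[50,0,0,0,0,0,0],[50,0,0,0,0,0,0],[50,0,0,0,0,0,0]],
  ],
)

```text
time: 35.25
tool_pos: [498.1, 292.5, 139.6]
tcp_rot: [180.0, -0.1, 4.1]
ft_force: [0.7, -0.4, -0.8]
finger_gap: 58.0
```

Call:
carry_out(
  commands=[
    [[50,0,0,0,0,0,-44.2],[50,0,0,0,0,0,-44.2],[50,0,0,0,0,0,-44.2],[50,0,0,0,0,0,-44.2],[50,0,0,0,0,0,-44.2]],
  ],
)

```text
time: 35.88
tool_pos: [498.1, 292.5, 139.6]
tcp_rot: [180.0, -0.0, 48.2]
ft_force: [-0.8, 0.8, -1.7]
finger_gap: 58.2
```

Call:
carry_out(
  commands=[
    [[50,0,0,0,0,0,-44.3],[50,0,0,0,0,0,-44.3],[50,0,0,0,0,0,-44.3],[50,0,0,0,0,0,-44.3],[50,0,0,0,0,0,-44.3]],
  ],
)

```text
time: 36.5
tool_pos: [498.1, 292.5, 139.6]
tcp_rot: [179.9, 0.0, 92.4]
ft_force: [-1.2, -0.2, -2.1]
finger_gap: 58.3
```

Call:
carry_out(
  commands=[
    [[50,0,0,0,0,0,-44.2],[50,0,0,0,0,0,-44.2],[50,0,0,0,0,0,-44.2],[50,0,0,0,0,0,-44.2],[50,0,0,0,0,0,-44.2]],
  ],
)

```text
time: 37.12
tool_pos: [498.1, 292.5, 139.6]
tcp_rot: [180.0, 0.0, 136.5]
ft_force: [-0.3, 0.4, -0.9]
finger_gap: 58.5
```

Call:
carry_out(
  commands=[
    [[50,0,0,0,0,0,-44.3],[50,0,0,0,0,0,-44.3],[50,0,0,0,0,0,-44.3],[50,0,0,0,0,0,-44.3],[50,0,0,0,0,0,-44.3]],
  ],
)

```text
time: 37.75
tool_pos: [498.1, 292.5, 139.6]
tcp_rot: [-180.0, 0.1, -179.3]
ft_force: [0.0, 1.2, -1.7]
finger_gap: 58.7
```

Call:
carry_out(
  commands=[
    [[50,0,0,0,0,0,0],[50,0,0,0,0,0,0],[50,0,0,0,0,0,0],[50,0,0,0,0,0,0],[50,0,0,0,0,0,0]],
  ],
)

```text
time: 38.38
tool_pos: [498.1, 292.5, 139.6]
tcp_rot: [-180.0, 0.1, -179.0]
ft_force: [-0.4, 0.3, -1.1]
finger_gap: 58.4
```

Call:
carry_out(
  commands=[
    [[50,0,0,0,0,0,0],[50,0,0,0,0,0,0],[50,0,0,0,0,0,0],[50,0,0,0,0,0,0],[50,0,0,0,0,0,0]],
  ],
)

```text
time: 39.0
tool_pos: [498.1, 292.5, 139.6]
tcp_rot: [-180.0, 0.1, -178.9]
ft_force: [-0.0, 0.6, -0.5]
finger_gap: 58.5
```

```bash
python3 -c "
from plan import *
s=r.sense();print(s['tool_pos'],s['tcp_rot'],s['joint_pos'],s['finger_gap'])
im=viewer.snapshot('side');cv2.imwrite('pics/r2.png',cv2.resize(im[60:240,180:420],None,fx=2,fy=2)[...,::-1])
"
```

```text
[498.05822512 292.46042605 139.55154631] [-1.79992858e+02  5.99109565e-02 -1.78945317e+02] [ 2.53545127e+01  8.49234008e+00  9.59640078e+01 -3.21898461e-02
  7.54919903e+01 -6.56921161e+01] 58.45104743747234
```

View pics/r2.png

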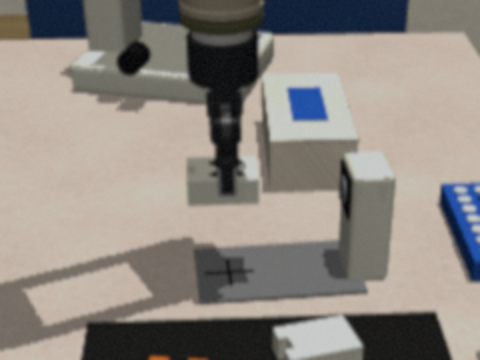

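Call:
carry_out(
  commands=[
    [[50,-7,0,3,0.8,45,-1.8],[50,-7,0,3,0.8,45,-1.8],[50,-7,0,3,0.8,45,-1.8],[50,-7,0,3,0.8,45,-1.8],[50,-7,0,3,0.8,45,-1.8]],
  ],
)

```text
time: 39.67
tool_pos: [504.1, 291.3, 130.5]
tcp_rot: [-179.7, -45.5, -177.3]
ft_force: [-0.1, -0.4, -2.7]
finger_gap: 58.3
```

Call:
carry_out(
  commands=[
    [[50,0,0,0,0,0,0],[50,0,0,0,0,0,0],[50,0,0,0,0,0,0],[50,0,0,0,0,0,0],[50,0,0,0,0,0,0]],
  ],
)

```text
time: 40.3
tool_pos: [505.1, 292.8, 137.4]
tcp_rot: [-179.9, -44.9, -177.1]
ft_force: [0.2, -0.5, -1.4]
finger_gap: 58.5
```

Call:
carry_out(
  commands=[
    [[50,0,0,0,0,0,0],[50,0,0,0,0,0,0],[50,0,0,0,0,0,0],[50,0,0,0,0,0,0],[50,0,0,0,0,0,0]],
  ],
)

```text
time: 40.92
tool_pos: [505.1, 292.6, 136.5]
tcp_rot: [-179.9, -45.0, -177.1]
ft_force: [1.0, 0.4, -1.3]
finger_gap: 58.8
```

```bash
python3 -c "
from plan import *
s=r.sense();print(s['tool_pos'],s['tcp_rot'],s['joint_pos'],s['finger_gap'])
im=viewer.snapshot('side');cv2.imwrite('pics/r3.png',cv2.resize(im[60:240,180:420],None,fx=2,fy=2)[...,::-1])
c=ray('top',[[399,236],[459,204],[482,262],[421,283]],30);print(c.mean(0),np.linalg.norm(np.diff(np.r_[c,c[:1]],axis=0),axis=1), np.degrees(np.arctan2(*(c[1]-c[0])[[1,0]])))
"
```

```text
[505.07639287 292.56468136 136.48173645] [-179.91611215  -44.95037192 -177.08886848] [ 18.55803779  49.25643301  53.01256425  12.74498998 120.98200384
 -72.14991651] 58.8111614357827
[ 526.47802695 -322.56425781   30.        ] [168.88971652 150.40460941 156.68243577 123.18272861] -62.909363937109426
```

View pics/r3.png

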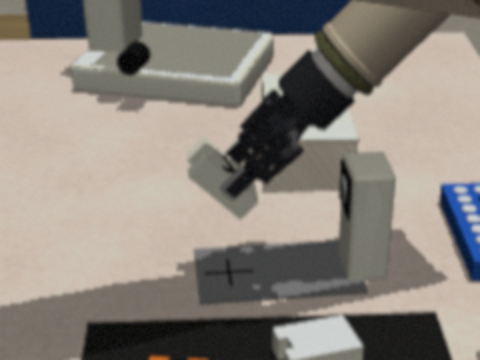

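```bash
python3 -c "
from h import *
for n,box,z in(('top',(393,195,490,292),20.),('side',(255,360,415,480),20.)):
    im=cv2.imread('pics/%s0.png'%n)[...,::-1].copy(); x0,y0,x1,y1=box
    g=im[y0:y1,x0:x1].astype(int); m=((g[...,0]-g[...,2]<14)&(g.mean(2)<178)).astype(np.uint8) if n=='side' else (g.mean(2)<165).astype(np.uint8)
    m=cv2.morphologyEx(m,cv2.MORPH_OPEN,np.ones((3,3)))
    c=max(cv2.findContours(m,cv2.RETR_EXTERNAL,cv2.CHAIN_APPROX_NONE)[0],key=cv2.contourArea).reshape(-1,2)+[x0,y0]
    b=cv2.boxPoints(cv2.minAreaRect(c.astype(np.float32)));print(n,cv2.contourArea(c),b.round().tolist())
    w=ray(n,c,z)[:,:2].astype(np.float32);print(cv2.minAreaRect(w))
print('floor colour',cv2.imread('pics/top0.png')[240,440],cv2.imread('pics/top0.png')[300,410])
"
```

```text
top 4662.0 [[394.0, 223.0], [460.0, 198.0], [485.0, 263.0], [420.0, 289.0]]
((535.0873413085938, -323.8011169433594), (167.98416137695312, 173.17225646972656), 18.80988883972168)
side 12394.5 [[257.0, 397.0], [378.0, 355.0], [416.0, 466.0], [295.0, 508.0]]
((536.8649291992188, -327.4920349121094), (166.7184600830078, 173.1612091064453), 18.700401306152344)
floor colour [165 167 173] [168 183 181]
```

```bash
python3 -c "
from plan import *
cur=load(); T=np.array([536,-325.,0]); Q=hand(108.7,0)
cur=go('untilt',[498,291,220],hand(181,0),cur); cur=go('move',T+[0,0,200],Q,cur); cur=go('lower',T+[0,0,42],Q,cur); cur=go('set',T+[0,0,32],Q,cur);cur=go('up',T+[0,0,200],Q,cur)
cur=go('aside',[400,-80,300],Q,cur)
"
```

```text
untilt [64,-1,-54, -0.8,-44.9,1.9] rows 4.2 -> [498 291 220]
move [-9,-206,7, -0,-0,24.1] rows 3.3 -> [510  85 213]
move [-92,-183,7, -0,0,24.1] rows 3.3 -> [ 523 -119  206]
move [-160,-130,6, -0.1,0,24.1] rows 3.3 -> [ 536 -325  200]
lower [0,-1,158, 0,0,-0] rows 2.5 -> [ 536 -325   42]
set [0,0,10, 0,0,-0] rows 0.2 -> [ 536 -325   32]
up [0,1,-168, 0,0,-0] rows 2.7 -> [ 536 -325  200]
aside [138,-25,-50, 0,0,-0] rows 2.4 -> [ 468 -202  250]
aside [137,-26,-50, 0,0,-0] rows 2.4 -> [400 -80 300]
```

Call:
carry_out(
  commands=[
    [[50,64,-1,-54,-0.8,-44.9,1.9],[50,64,-1,-54,-0.8,-44.9,1.9],[50,64,-1,-54,-0.8,-44.9,1.9],[50,64,-1,-54,-0.8,-44.9,1.9],[50,64,-1,-54,-0.8,-44.9,1.9]],
  ],
)

```text
time: 41.6
tool_pos: [496.4, 291.4, 220.9]
tcp_rot: [180.0, 0.2, -179.0]
ft_force: [0.4, 0.8, -0.6]
finger_gap: 58.5
```

Call:
carry_out(
  commands=[
    [[50,-9,-206,7,0,0,24.1],[50,-9,-206,7,0,0,24.1],[50,-9,-206,7,0,0,24.1],[50,-9,-206,7,0,0,24.1],[50,-9,-206,7,0,0,24.1]],
  ],
)

```text
time: 42.22
tool_pos: [510.4, 84.5, 213.3]
tcp_rot: [-180.0, -0.0, 156.7]
ft_force: [0.3, 0.5, -1.2]
finger_gap: 58.4
```

Call:
carry_out(
  commands=[
    [[50,-92,-183,7,0,0,24.1],[50,-92,-183,7,0,0,24.1],[50,-92,-183,7,0,0,24.1],[50,-92,-183,7,0,0,24.1],[50,-92,-183,7,0,0,24.1]],
  ],
)

```text
time: 42.85
tool_pos: [523.4, -118.5, 206.1]
tcp_rot: [-180.0, -0.0, 132.8]
ft_force: [0.3, 0.5, -1.4]
finger_gap: 58.4
```

Call:
carry_out(
  commands=[
    [[50,-160,-130,6,0,0,24.1],[50,-160,-130,6,0,0,24.1],[50,-160,-130,6,0,0,24.1],[50,-160,-130,6,0,0,24.1],[50,-160,-130,6,0,0,24.1]],
  ],
)

```text
time: 43.48
tool_pos: [537.0, -323.6, 200.1]
tcp_rot: [-180.0, -0.0, 108.7]
ft_force: [0.9, 1.2, -1.3]
finger_gap: 58.3
```

```bash
python3 -c "
from plan import *
s=r.sense();print(s['tool_pos'],s['tcp_rot'],s['joint_pos'],s['finger_gap'])
ims=[viewer.snapshot(n) for n in ('side','top')];cv2.imwrite('pics/t1.png',np.hstack([ims[0][160:480,150:450],ims[1][130:450,210:510]])[...,::-1])
"
```

```text
[ 537.03404997 -323.58807299  200.06636104] [-1.79956151e+02 -3.95636990e-02  1.08718395e+02] [-3.57479013e+01  1.31875280e+01  8.41317323e+01 -1.27922287e-02
  8.27384201e+01 -5.44646881e+01] 58.25234479737062
```

View pics/t1.png

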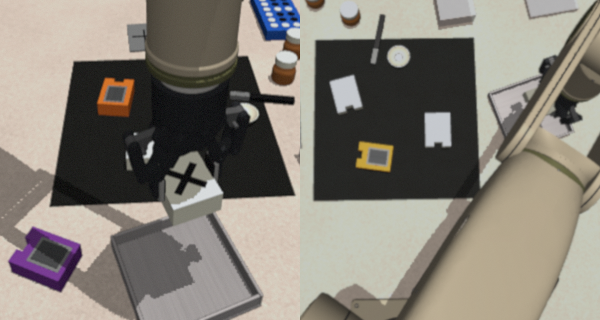

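Still held level, cross up, above the tray and aligned with it. Lower, release, retreat.

Call:
carry_out(
  commands=[
    [[50,0,0,60,0,0,0],[50,0,0,110,0,0,0],[50,0,0,145,0,0,0],[50,0,0,158,0,0,0],[50,0,0,158,0,0,0]],
  ],
)

```text
time: 44.2
tool_pos: [536.5, -323.4, 42.5]
tcp_rot: [-179.9, -0.0, 108.8]
ft_force: [0.6, 0.1, -1.1]
finger_gap: 58.2
```

Call:
carry_out(
  commands=[
    [[50,0,0,5,0,0,0],[50,0,0,9,0,0,0],[50,0,0,9,0,0,0],[50,0,0,9,0,0,0]],
  ],
)

```text
time: 44.7
tool_pos: [536.3, -325.0, 33.8]
tcp_rot: [-180.0, 0.1, 108.7]
ft_force: [0.5, -0.7, -1.0]
finger_gap: 58.4
```

Call:
carry_out(
  commands=[
    [[66,0,0,0,0,0,0],[74,0,0,0,0,0,0],[74,0,0,0,0,0,0],[74,0,0,0,0,0,0]],
  ],
)

```text
time: 45.2
tool_pos: [536.3, -324.9, 33.5]
tcp_rot: [-180.0, 0.0, 108.7]
ft_force: [0.3, -0.2, -0.1]
finger_gap: 74.1
```

Call:
carry_out(
  commands=[
    [[74,0,0,-30,0,0,0],[74,0,0,-80,0,0,0],[74,0,0,-140,0,0,0],[74,0,0,-168,0,0,0],[74,0,0,-168,0,0,0]],
  ],
)

```text
time: 45.82
tool_pos: [538.0, -325.8, 205.5]
tcp_rot: [179.8, 0.3, 108.7]
ft_force: [1.2, -0.8, -0.4]
finger_gap: 74.1
```

Call:
carry_out(
  commands=[
    [[74,138,-25,-50,0,0,0],[74,138,-25,-50,0,0,0],[74,138,-25,-50,0,0,0],[74,138,-25,-50,0,0,0]],
  ],
)

```text
time: 46.32
tool_pos: [468.1, -200.7, 250.9]
tcp_rot: [-179.9, 0.0, 108.8]
ft_force: [0.5, 0.1, 0.9]
finger_gap: 74.0
```

Call:
carry_out(
  commands=[
    [[74,137,-26,-50,0,0,0],[74,137,-26,-50,0,0,0],[74,137,-26,-50,0,0,0],[74,137,-26,-50,0,0,0],[74,137,-26,-50,0,0,0]],
  ],
)

```text
time: 46.95
tool_pos: [400.3, -81.2, 300.2]
tcp_rot: [-179.9, -0.0, 108.6]
ft_force: [-0.2, -0.8, -0.9]
finger_gap: 74.4
```

```bash
python3 -c "
from plan import *
ims=[viewer.snapshot(n) for n in ('side','top')];cv2.imwrite('pics/t2.png',np.hstack([ims[0][160:480,150:450],ims[1][130:450,210:510]])[...,::-1])
s=r.sense();print(s['tool_pos'],s['ft_force'])
"
```

```text
[400.16883168 -81.24947634 300.16265302] [ 0.57638847 -0.04727148 -0.43132171]
```

View pics/t2.png

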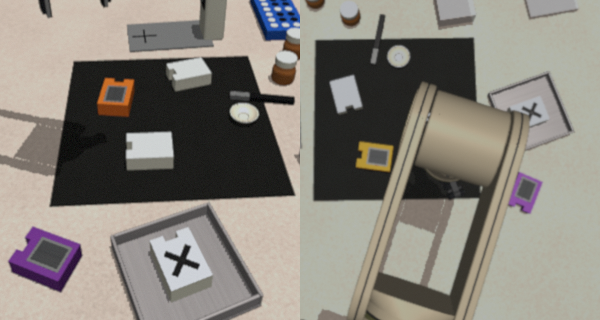

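The crossed cassette lies flat in the middle of the tray, cross up. The other two lie underside up, and the dish and pen look unmoved. Handing in.

```bash
python3 -c "
from bench import r
print(r.hand_in())"
```

```text
the job is handed in; nothing more can be done
None
```

The job is done and handed in at about 47 s of the allowed 210 s; no verdict was reported.

**Turning over:** I found three white cassettes and turned each one by standing it on its notched end, then pushing it over with closed fingers. The last camera views before the reader steps showed all three flat, underside up. The cross was on the one that started at about (584, -90).

**Reader:** I showed it at the aiming point, about (498, 292, 130), for at least a second each time:
- level, with the notched end towards the head
- level, with the plain end towards the head
- tipped 45 degrees towards the head (measured tool tilt)

**Tray:** I laid it flat, cross up, in the tray. I aimed at (536, -325), where the two views place the tray's middle to within about 4 mm.

**Last checks:** After the release, the pictures showed the crossed cassette flat in the middle of the tray with its cross up, and the other two underside up on the mat. The dish, marker, orange and purple look-alikes looked unmoved by eye. The arm was clear of everything, with wrist force near zero.

**What disagreed:** My first estimate of the tray's middle, from corners picked by eye, was about 10 mm off and gave uneven side lengths, so I replaced it with the outline measurement. Each grip on a flat cassette pressed up on the wrist with about 7 N, probably from the fingers meeting the bench. I noticed no grip slackening and no knocked cassette.

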